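Trip the tray catch with the release pin and draw out the lens tray

TASK

Take the release pin from its block, push it gently down through the small hole in the top of the lens unit until the spring catch inside lets go and the tray springs out a little, and stand the pin back in the middle hole of its block. Then draw the lens tray out to its stop by its steel pull and let go of it. Do not force the catch, and leave the loupe, the lens mount beside the block and the marker pen where they are.

Things in the scene. Friction and masses are not known exactly. Their poses are not given: they have to be found in the camera images.
- release_pin: Steel release pin, 97 mm long, 70 g, standing upright in the tool block's middle hole. Origin at the rod's rounded tip, z along the pin towards its handle. Rod 5 mm in diameter from 0 to 48 mm, round collar 18 mm in diameter from 48 to 52 mm, dark square handle 14 x 14 mm (flats face its x and y axes) from 52 to 96 mm, small cap on top.
- tool_block: Fixed aluminium block on the bench mat, 46 (x) x 76 (y) x 56 mm high, origin at the centre of its underside. Three holes in a row along y in its top: the middle one 8.5 mm in diameter and 51 mm deep, for the pin; two spare ones of 6 mm, 24 mm to either side.
- block_hole (a point): Mouth of the block's middle hole, on its axis, in the top face. With the pin home, its collar rests on the top face and its tip is 48 mm below this point.
- lens_unit: Fixed white sheet-metal box, 104 (x) x 104 (y) x 96 mm high, on a black plinth; origin at the centre of its underside, z up. Its -x side is the front: the tray's aluminium front panel. Its hidden catch pad, pushed down, gives 3 to 5 mm at 3 to 9 N; there it lets go of the tray and the force drops. 2 to 3 mm deeper is a firm stop. Pushing with the pin harder than 20 N is forcing it.
- access_hole (a point): Centre of the access hole in the outer face of the top plate, with the box's axes. Round, 8.5 mm in diameter, plate 4 mm thick, dark ring 18 mm across round it; near the rear edge, 32 mm behind and 22 mm to +y of the box's centre. Out of sight below it lies the pad of the spring catch, 7 to 26 mm below this point (its adjusting screw is set differently each time); else the space below is clear.
- tray (a joint): How far the lens tray is out of the box along the box's -x, m: 0 shut and latched, 0.02 to 0.03 once it has sprung out by itself, 0.045 at its stop. About 1.5 N of friction, damped; it stays where it is left. The catch holds it shut against a pull until it is tripped.
- tray_grip (a point): Grip point on the tray's steel pull, moves with the tray, axes as the box's, 66 mm above the box's underside and 17 mm in front of the tray's front panel. The pull is an upright flat tab standing out from the panel, 12 mm thick (y), 34 mm long (x), 26 mm high (13 mm above and below this point).
- loupe: Bystander: black standing loupe, 38 mm in diameter, 36 mm high, loose; origin at its underside.
- lens_mount_5: Bystander: black round lens mount, 30 mm in diameter, 22 mm high, loose on the bench near the tool block; origin at its underside.
- marker_pen: Bystander: marker pen, 135 mm long, 17 mm thick, lying loose; origin at the middle of its underside.

How it is judged:
By the outcome, as a careful person would: the job done as asked, in the order asked, and still so for the second after the job is handed in, with the robot touching nothing.
It also fails if it takes over 51 s, if anything falls off the work surface, if the arm or the gripper's body presses on something with over 40 N, if the wrist force passes 120 N, or if a joint passes its speed limit or range.

ROBOT

A 6-joint arm with a two-finger parallel gripper is mounted at the origin on a cart in front of the work surface, level with it; the furniture and walls round the work are solid. World frame = base frame: x ahead of the robot, y to its left, z up, the work surface at z = 0. Lengths are in m, angles in rad, forces in N, time in s.
With the tool pointing down it reaches from about 0.375 to 0.825 m from the base axis. Payload 5.5 kg.
Tool frame: the origin (TCP) lies between the finger pads; the fingertips stand 11 mm ahead of it and the grasp point (between the pads) lies 8 mm behind it (robot.tcp_to_tips is the distance from the TCP to the fingertips, in m); z points along the fingers, y is the line along which they close (so a half turn about z gives the same grasp; the last joint's range is limited). The gripper opens to 85 mm and grips with 20 to 120 N. Pads are 22 mm wide; open, the fingers measure 114 mm over their backs; the gripper's body (76 mm by 85 mm) begins 54 mm behind the grasp point. The pads swing forward as they close: fully open they stand 13 mm farther back than shut.
Start: joints at [-1.196, 0.314, -0.047, 1.21, 0, 1.571], TCP at [0.22, -0.558, 0.242] pointing down, gripper open.
Joint ranges: [-2.67, 2.67], [-0.69, 1.73], [-1.03, 1.25], [-2.08, 2.16], [-1.42, 1.45], [-3.14, 3.14]. Speed limits (rad/s): [2.39, 2.39, 3.01, 3.14, 3.14, 3.14].

INTERFACE

Orientations are given as a rotation vector (axis times angle).
In Python, from station import robot, imaging gives the robot as it stands. The module is installed in compiled form; this text tells all that it offers.
- The arm moves only by the tool apply_moves, never from a script. Its argument "plan" is a list of rows, each a list of 4 numbers: the shift along the tool's x, y, z in mm, then the turn about the tool's z in rad. A call has 1 to 20 rows; each row shifts and turns the commanded pose from where the row before left it, along the tool's axes as they then stand; what a row does not reach is not made up. A row lasts 1/8 s, in which the tool goes at most 62.5 mm and 10.7 degrees, less where a joint would pass 70% of its speed; a pose out of reach is approached as far as the arm can. A call with a gripper value outside its range is refused whole. "grip" is the closure, from 0 (fully open) to 1 (shut), set as the call begins (left out, the last holds). The fingers move at their own pace and stop on an object; "grip_force" is the grip in N (left out, the last holds). Time passes only in rows, so rows that do not move let the fingers close. It gives the time, the measured TCP pose, the force, the opening and the grip force at its end, in the units of the state.
- robot.sense(): the state, without advancing time (a new reading comes with each control period).
- imaging.read_camera(name): name is "scene" or "top" or "wrist"; returns the picture (400x640x3 uint8, red, green, blue); there is no depth.
- imaging.camera_model(name): a dict with "K" (3x3 intrinsics, pixels), "dist" ([k1, k2, p1, p2, k3] as OpenCV has them; the pictures are not rectified), "cam_to_world" (4x4, takes a point from camera to world coordinates). Camera axes: x right, y down, z forward; pixel columns grow to the right and rows downward; lengths in m; the calibration is good to about 2 mm. A picture is of the moment at which its call begins: read the wrist's pose just before it. camera_model takes no time and is no camera call; for the wrist camera it gives the pose at the moment of the call.
- robot.job_done(): hands the job in; it is judged then, once.
The state is a dict: "time": time; "joints": joint angles; "joint_vel": joint speeds; "effort": joint torques, N m; "tool_pos": TCP position; "ee_rot": TCP orientation; "ft_force": force on the tool from outside, world axes, zero at the start; "torque": the same for the moment, N m; "grip_width": finger opening in m; "finger_force": force on a finger pad.
Only numpy, scipy, OpenCV 4.12 (cv2) and the standard library are available. Lean on these libraries where they do the work, as an engineer would, in place of code of your own. Each camera call takes 0.05 s, during which the arm holds its last target. There are 200 camera calls.

## Working session

There is one attempt and no reset: what is moved stays moved. The work goes in short steps, Python scripts to look and compute and a tool call to move; the robot and the scene stay as the last step left them, time stands still between calls to the robot, and variables do not carry over. Pictures are saved under pics/ and viewed, at most 10 in all, crops included, and the job is handed in when it is done.

Besides the shell and the picture viewer there is one more tool, called after "Emit:" as a command line: name --pt "numbers of a row" for each row, then --argument value for the rest. apply_moves: Moves the arm, as the interface text tells. Its arguments: {"type":"object","properties":{"plan":{"type":"array"},"grip":{"type":"number"},"grip_force":{"type":"number"}},"required":["plan"]}

```bash
mkdir -p pics; cat > h.py <<'E'
import numpy as np, cv2
from station import robot, imaging
def snap(n,f):
    m=imaging.camera_model(n); im=imaging.read_camera(n)
    cv2.imwrite(f'pics/{f}.png',im[:,:,::-1]); np.savez(f'pics/{f}.npz',K=m['K'],d=m['dist'],T=m['cam_to_world'])
    return im,m
def load(f):
    z=np.load(f'pics/{f}.npz'); return cv2.imread(f'pics/{f}.png'),dict(K=z['K'],dist=z['d'],cam_to_world=z['T'])
def ray(m,uv):
    p=cv2.undistortPoints(np.array([[uv]],float),np.array(m['K']),np.array(m['dist']))[0,0]
    T=np.array(m['cam_to_world']); return T[:3,3],T[:3,:3]@np.array([p[0],p[1],1])
def plane(m,uv,z):
    o,d=ray(m,uv); return o+d*(z-o[2])/d[2]
def proj(m,P):
    T=np.linalg.inv(np.array(m['cam_to_world'])); r=cv2.Rodrigues(T[:3,:3])[0]
    return cv2.projectPoints(np.array(P,float).reshape(-1,3),r,T[:3,3],np.array(m['K']),np.array(m['dist']))[0][:,0]
def tri(ms,uvs):
    A=np.zeros((3,3));b=np.zeros(3)
    for m,uv in zip(ms,uvs):
        o,d=ray(m,uv);d=d/np.linalg.norm(d);Q=np.eye(3)-np.outer(d,d);A+=Q;b+=Q@o
    return np.linalg.solve(A,b)
E
python3 - <<'E'
from h import *
for n in('scene','top'):
    im,m=snap(n,n+'0'); print(n,np.round(m['cam_to_world'],3).tolist(),np.round(m['K'],1).tolist())
s=robot.sense();print(s['tool_pos'],s['ee_rot'],s['time'],s['ft_force'],s['grip_width'])
E
```

```text
scene [[-0.924, -0.232, 0.304, 0.153], [-0.383, 0.555, -0.739, 0.457], [0.003, -0.799, -0.602, 0.616], [0.0, 0.0, 0.0, 1.0]] [[421.3, 0.0, 315.6], [0.0, 421.3, 201.7], [0.0, 0.0, 1.0]]
top [[-0.01, -0.985, 0.171, 0.256], [-1.0, 0.01, -0.006, -0.165], [0.004, -0.171, -0.985, 1.016], [0.0, 0.0, 0.0, 1.0]] [[447.1, 0.0, 320.0], [0.0, 447.1, 198.9], [0.0, 0.0, 1.0]]
[ 0.21946428 -0.55791204  0.2415301 ] [-3.08515295e+00 -5.84997386e-01  4.31693125e-04] 0.1 [ 0.2985634   0.20561724 -0.27203318] 0.08572923688742717
```

View pics/scene0.png

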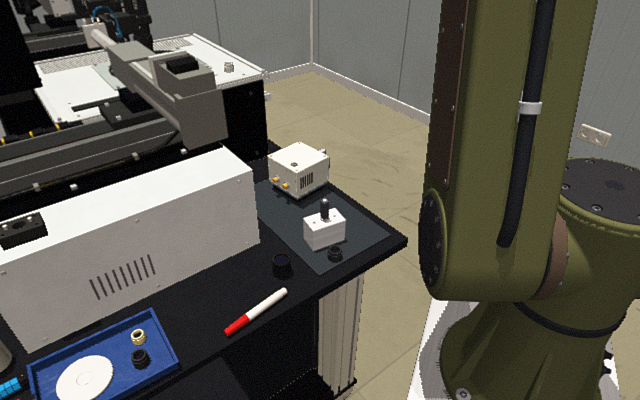

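View pics/top0.png

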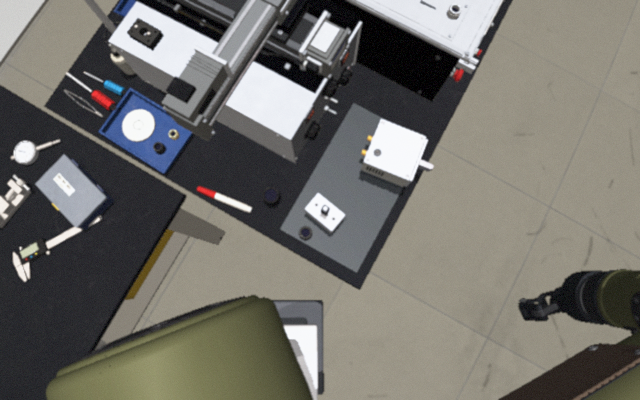

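The scene picture shows the block with the pin at about (324,225), the lens unit at (299,170), the lens mount at (335,254), the loupe at (281,264) and the pen at (256,311). In the top picture the block is at (325,212), the unit at (394,151) with its pull at (427,166), and the access hole at (377,153). I'll enlarge the top view next.

```bash
python3 - <<'E'
from h import *
a,ma=load('top0'); b,mb=load('scene0')
c=cv2.resize(a[100:250,270:450],None,fx=4.4,fy=4,interpolation=cv2.INTER_CUBIC)[:, :790]
d=cv2.resize(b[130:275,255:375],None,fx=4,fy=4,interpolation=cv2.INTER_CUBIC)
c=cv2.resize(a[110:245,275:445],None,fx=3,fy=3,interpolation=cv2.INTER_CUBIC)
d=cv2.resize(b[135:275,262:355],None,fx=3,fy=3,interpolation=cv2.INTER_CUBIC)
h=max(c.shape[0],d.shape[0]);o=np.zeros((h,c.shape[1]+d.shape[1],3),np.uint8);o[:c.shape[0],:c.shape[1]]=c;o[:d.shape[0],c.shape[1]:]=d
cv2.imwrite('pics/crop1.png',o);print(o.shape)
print('hole',plane(ma,(377,153),.1),'block',plane(ma,(325,212),.056),'pull',plane(ma,(430,166),.075))
for p in [(359,106),(281,232),(363,272)]: print(plane(ma,p,0))
for p in [(305,233),(271,197),(250,210),(198,188)]: print(plane(ma,p,0.01))
E
```

```text
(420, 789, 3)
hole [ 0.51307773 -0.29230627  0.1       ] block [ 0.39401677 -0.18102095  0.056     ] pull [ 0.4901083  -0.41088651  0.075     ]
[ 0.65858819 -0.26699232  0.        ]
[ 0.35697805 -0.08112196  0.        ]
[ 0.26473534 -0.26585665  0.        ]
[ 0.35322524 -0.13610853  0.01      ]
[ 0.43644656 -0.05873009  0.01      ]
[ 0.40683474 -0.01103401  0.01      ]
[0.45920658 0.11044444 0.01      ]
```

View pics/crop1.png

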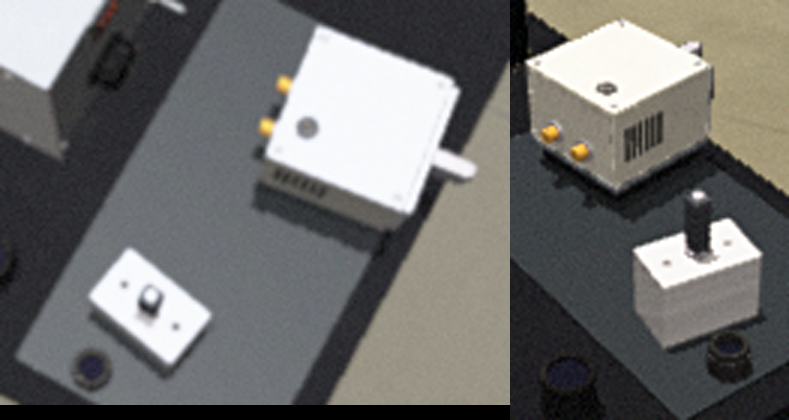

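The crop shows the unit's hole at crop (307,127) in the top view and (606,88) in the scene view. The pin cap is at (152,291) and (698,193). The pull sticks out at (460,166). The block's spare holes are at (124,285) and (176,326).

```bash
cat >> h.py <<'E'
from scipy.spatial.transform import Rotation as R
def togo(goal,yaw=None,s=None):
    """yaw: desired world angle of tool y axis (mod pi). prints shift in tool axes (before turn) mm and turn"""
    s=s or robot.sense(); M=R.from_rotvec(s['ee_rot']).as_matrix()
    sh=M.T@(np.array(goal)-s['tool_pos'])*1000
    t=None
    if yaw is not None:
        a=np.arctan2(M[1,1],M[0,1]); t=-((yaw-a+np.pi/2)%np.pi-np.pi/2)
    print('shift',np.round(sh,1),'turn',t,'tilt',np.round(M[:,2],4))
E
python3 - <<'E'
from h import *
a,ma=load('top0'); b,mb=load('scene0')
T=lambda x,y:(x/3+275,y/3+110); S=lambda x,y:((x-510)/3+262,y/3+135)
for n,t,s in [('hole',(307,127),(606,88)),('cap',(152,289),(698,192)),('sp1',(124,285),(667,262)),('sp2',(176,326),(728,243)),('corA',(318,27),(621,20)),('corC',(410,212),(622,117)),('corB',(268,155),(530,85)),('corD',(458,84),(708,64))]:
    P=tri([ma,mb],[T(*t),S(*s)]); print(n,np.round(P,4),np.round(proj(ma,P)-T(*t),1),np.round(proj(mb,P)-S(*s),1))
w=imaging.camera_model('wrist');s=robot.sense()
M=R.from_rotvec(s['ee_rot']).as_matrix();W=np.array(w['cam_to_world'])
print(np.round(M,3),np.round(M.T@(W[:3,3]-s['tool_pos']),4),np.round(M.T@W[:3,:3],3),np.round(w['K'],1).tolist())
E
```

```text
hole [ 0.516  -0.2932  0.0974] [[-0.1 -0.3]] [[0.3 0.1]]
cap [ 0.3975 -0.1819  0.108 ] [[0.1 0.4]] [[-0.4 -0.1]]
sp1 [ 0.4102 -0.1622  0.0573] [[-0.1 -0.4]] [[0.4 0.1]]
sp2 [ 0.3796 -0.1995  0.0559] [[-0.  -0.2]] [[0.2 0. ]]
corA [ 0.5368 -0.3006  0.1597] [[ 3.6 14.4]] [[-12.4  -4.3]]
corC [ 0.5018 -0.3693  0.0233] [[ -5.4 -14. ]] [[13.4  1.7]]
corB [ 0.5219 -0.2509  0.1167] [[ -6.2 -14.8]] [[15.   2.5]]
corD [ 0.5182 -0.4172  0.064 ] [[ 3.2 16.9]] [[-14.   -4.6]]
[[ 0.931  0.366 -0.001]
 [ 0.366 -0.931  0.001]
 [ 0.    -0.001 -1.   ]] [ 0.0694  0.0005 -0.1317] [[-0.    -0.963 -0.269]
 [ 1.    -0.     0.001]
 [-0.001 -0.269  0.963]] [[301.8, 0.0, 315.4], [0.0, 301.8, 199.6], [0.0, 0.0, 1.0]]
```

```bash
python3 - <<'E'
from h import *
togo([0.397,-0.181,0.22],np.radians(90))
a,ma=load('top0')
T=lambda x,y:(x/3+275,y/3+110)
c=[plane(ma,T(*p),.0985)[:2] for p in [(318,27),(268,155),(410,212),(458,84)]]
print(np.round(c,4),np.mean(c,0))
for i in range(4):
    e=c[(i+1)%4]-c[i];print(np.linalg.norm(e),np.degrees(np.arctan2(e[1],e[0])))
E
```

```text
shift [ 303.2 -285.7   22. ] turn 0.3747844939180318 tilt [-5.0e-04  1.4e-03 -1.0e+00]
[[ 0.5896 -0.3039]
 [ 0.4947 -0.2649]
 [ 0.4527 -0.3639]
 [ 0.5463 -0.4032]] [ 0.52081591 -0.33398961]
0.10256008045626915 157.6799032366066
0.10747159668533128 -112.99425514876962
0.10151887939648933 -22.80574741233928
0.10834925529305023 66.45860641001981
```

Emit:
apply_moves --pt "20 -19 1 0" --pt "38 -36 3 0" --pt "38 -36 3 0" --pt "38 -36 3 0" --pt "38 -36 3 0" --pt "38 -36 3 0" --pt "38 -36 3 0" --pt "36 -33 2 0" --pt "19 -17 1 0" --pt "0 0 0 0" --pt "0 0 0 0" --grip 0

```text
time: 1.48
tool_pos: [0.3969, -0.1826, 0.2201]
ee_rot: [3.086, 0.585, -0.001]
ft_force: [-0.8, -0.4, -0.6]
grip_width: 0.0853
finger_force: 0.0
```

```bash
python3 - <<'E'
from h import *
im,m=snap('wrist','w1'); s=robot.sense();print(s['tool_pos'],s['joint_vel'].max() if hasattr(s['joint_vel'],'max') else s['joint_vel'],s['time'])
print(proj(m,[[.3975,-.1819,.104],[.3949,-.1808,.056]]))
E
```

```text
[ 0.39687805 -0.18287776  0.22019242] 0.002525261380764131 1.525
[[313.83118487 198.72818073]
 [312.04634327 187.9266269 ]]
```

View pics/w1.png

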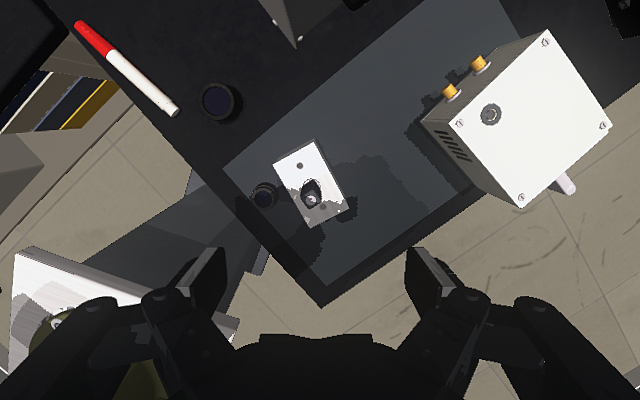

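The wrist picture shows the pin at about (312,195) in the block, the access hole at (491,114) and the pull at (567,184). The handle's angle needs an enlargement.

```bash
python3 - <<'E'
from h import *
im,m=load('w1')
c=cv2.resize(im[130:235,260:360],None,fx=5,fy=5,interpolation=cv2.INTER_CUBIC)
c=np.clip(255*(c/255.)**.5,0,255).astype(np.uint8)
d=cv2.resize(im[90:140,466:516],None,fx=5,fy=5,interpolation=cv2.INTER_CUBIC)
o=np.zeros((c.shape[0],c.shape[1]+250,3),np.uint8);o[:,:c.shape[1]]=c;o[:250,c.shape[1]:]=d
cv2.imwrite('pics/crop2.png',o)
a,ma=load('top0'); b,mb=load('scene0')
P=tri([ma,mb,m],[(377.3,152.3),(294,164.3),(491,114)]);print(P,[proj(q,P) for q in(ma,mb,m)])
print(plane(m,(491,114),.0985),[plane(m,p,.0985) for p in [(546,30),(422,121),(521,206),(610,125)]])
E
```

```text
[ 0.51650718 -0.29306634  0.09722217] [array([[377.13155206, 151.7978725 ]]), array([[294.1018405 , 164.45375173]]), array([[491.04303831, 115.07283026]])]
[ 0.51697212 -0.29192549  0.0985    ] [array([ 0.59109472, -0.30213164,  0.0985    ]), array([ 0.49010804, -0.24087541,  0.0985    ]), array([ 0.45786922, -0.35827806,  0.0985    ]), array([ 0.55060181, -0.39561501,  0.0985    ])]
```

View pics/crop2.png

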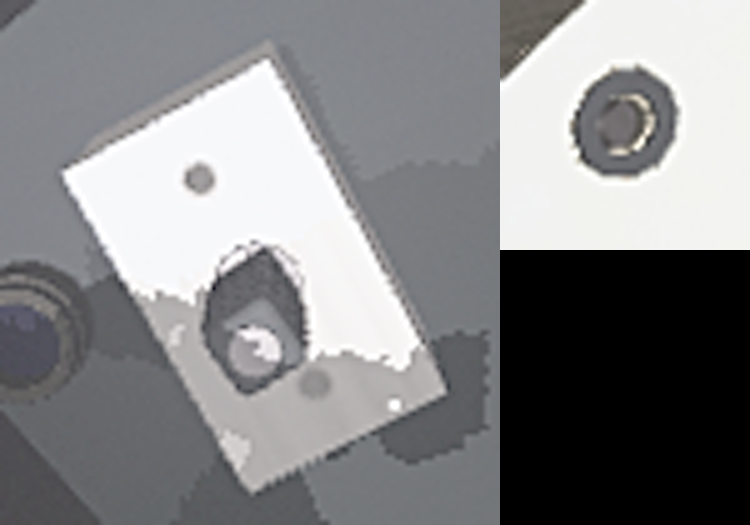

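The handle's top square has crop corners of about (203,325), (250,395), (305,355) and (262,298), so it is turned only a few degrees from the block. The spare holes are at (200,178) and (315,384), and the ring of the access hole is centred at (627,121).

```bash
python3 - <<'E'
from h import *
im,m=load('w1');a,ma=load('top0'); b,mb=load('scene0')
p1,p2=[plane(m,(260+u/5-.4,130+v/5-.4),.056) for u,v in((200,178),(315,384))]
print(p1,p2,(p1+p2)/2,np.linalg.norm(p1-p2),np.degrees(np.arctan2(*(p1-p2)[1::-1])))
print('cap',plane(m,(260+253/5-.4,130+348/5-.4),.104))
c=[plane(m,(260+u/5-.4,130+v/5-.4),.104) for u,v in((203,325),(250,395),(305,355),(262,298))]
print(np.round(c,4),np.mean(c,0))
for i in range(4):
    e=c[(i+1)%4]-c[i];print(np.linalg.norm(e),np.degrees(np.arctan2(e[1],e[0])))
togo([.396,-.1815,.10],np.radians(-36)); print(robot.sense()['joints'])
E
```

```text
[ 0.4118924  -0.16098677  0.056     ] [ 0.38073312 -0.19792807  0.056     ] [ 0.39631276 -0.17945742  0.056     ] 0.04832763646371268 49.85301526673897
cap [ 0.39597946 -0.1791706   0.104     ]
[[ 0.3967 -0.1698  0.104 ]
 [ 0.388  -0.1817  0.104 ]
 [ 0.3981 -0.1879  0.104 ]
 [ 0.4047 -0.1774  0.104 ]] [ 0.39685033 -0.17920613  0.104     ]
0.014755158165210355 -126.0869096838188
0.011832473500822758 -31.361167349630506
0.01239941716064544 57.60064497407592
0.011084381198308475 136.62274883036434
shift [ -0.3  -1.6 120.2] turn -0.5685679612097156 tilt [-4.e-04 -2.e-04 -1.e+00]
[-4.31516165e-01  1.87748237e-02 -4.51196900e-01  1.10113841e+00
 -3.75774737e-04  2.33616672e+00]
```

Emit:
apply_moves --pt "0.5 -2.9 0 0" --pt "0 0 20 -0.142" --pt "0 0 25 -0.142" --pt "0 0 25 -0.142" --pt "0 0 25 -0.142" --pt "0 0 25 0" --pt "0 0 15 0" --pt "0 0 10 0" --pt "0 0 0 0"

```text
time: 2.65
tool_pos: [0.3964, -0.1794, 0.075]
ee_rot: [-2.799, -1.426, 0.001]
ft_force: [-0.1, -0.6, -0.1]
grip_width: 0.0854
finger_force: 0.0
```

Emit:
apply_moves --pt "0 0 0 0" --pt "0 0 0 0" --pt "0 0 0 0" --pt "0 0 0 0" --pt "0 0 0 0" --pt "0 0 0 0" --pt "0 0 0 0" --pt "0 0 0 0" --grip 1 --grip_force 50

```text
time: 3.65
tool_pos: [0.3969, -0.1794, 0.0756]
ee_rot: [2.799, 1.427, 0.0]
ft_force: [-1.6, 1.7, 5.0]
grip_width: 0.013
finger_force: 48.8
```

Emit:
apply_moves --pt "0 0 -5 0" --pt "0 0 -15 0" --pt "0 0 -30 0" --pt "0 0 -30 0" --pt "0 0 -25 0" --pt "0 0 -10 0" --pt "0 0 0 0"

```text
time: 4.53
tool_pos: [0.3969, -0.1794, 0.1904]
ee_rot: [2.798, 1.426, 0.001]
ft_force: [0.6, 0.2, -1.1]
grip_width: 0.0132
finger_force: 48.7
```

```bash
python3 - <<'E'
from h import *
im,m=snap('wrist','w2');snap('scene','s2');s=robot.sense();print(s['tool_pos'],s['grip_width'],s['ft_force'])
M=R.from_rotvec(s['ee_rot']).as_matrix()
print('tip exp',proj(m,[s['tool_pos']+M@[0,0,.067]]))
togo([.5165,-.2930,.175],np.radians(-23))
print(plane(m,(0,0),.0),proj(m,[[.5165,-.293,.0975]]))
E
```

```text
[ 0.39610151 -0.17906735  0.18932868] 0.013538382305828257 [ 0.44685299  0.88392349 -0.85967144]
tip exp [[312.03813026 217.6414072 ]]
shift [-21.5 164.4  14.1] turn -0.22656813475619053 tilt [-1.4e-03  6.0e-04 -1.0e+00]
[0.25104552 0.15898128 0.        ] [[513.76672994 231.98358476]]
```

View pics/w2.png

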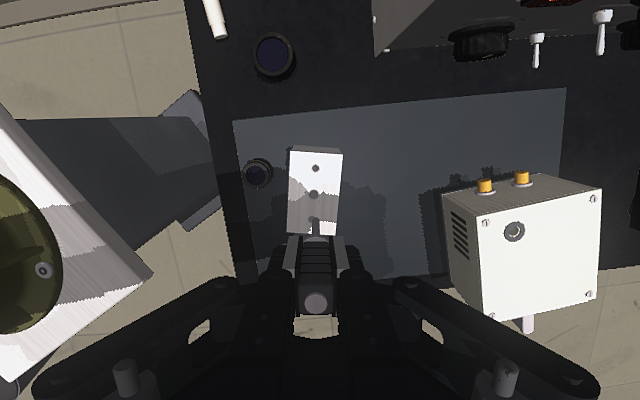

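The wrist picture shows the pin held straight, with its tip at about (315,222). The block's middle hole is free at (313,194), and the access hole is at (514,231), where I predicted it. Next I go above the access hole.

Emit:
apply_moves --pt "-2.5 18.4 0 0" --pt "-5 36 0 0" --pt "-5 40 2 0" --pt "-5 40 4 0" --pt "-3 22 4 0" --pt "-1 8 2 0" --pt "0 0 0 0" --pt "0 0 0 0"

```text
time: 5.62
tool_pos: [0.5165, -0.2928, 0.1782]
ee_rot: [-2.798, -1.427, 0.001]
ft_force: [0.5, -0.7, -0.6]
grip_width: 0.0137
finger_force: 48.8
```

```bash
python3 - <<'E'
from h import *
im,m=snap('wrist','w3');sc,ms=snap('scene','s3');s=robot.sense();print(s['tool_pos'],s['ee_rot'],s['time'])
M=R.from_rotvec(s['ee_rot']).as_matrix()
print('tip exp',proj(m,[s['tool_pos']+M@[0,0,.067]]),'hole exp',proj(m,[[.5165,-.293,.0975]]),proj(ms,[s['tool_pos']+M@[0,0,.067],[.5165,-.293,.0975]]))
c=cv2.resize(im[170:290,260:370,::-1],None,fx=4.5,fy=4.5,interpolation=cv2.INTER_CUBIC)
d=cv2.resize(sc[110:220,255:315,::-1],None,fx=4.5,fy=4.5,interpolation=cv2.INTER_CUBIC)
o=np.zeros((c.shape[0],c.shape[1]+d.shape[1],3),np.uint8);o[:,:c.shape[1]]=c;o[:d.shape[0],c.shape[1]:]=d
o=(255*(o/255.)**.7).astype(np.uint8);print(o.shape)
cv2.imwrite('pics/crop3.png',o)
E
```

```text
[ 0.51667854 -0.29285759  0.17862052] [2.79868510e+00 1.42706225e+00 1.27988781e-04] 5.725
tip exp [[313.84270014 217.97946055]] hole exp [[313.8401604  211.99159284]] [[293.81706946 159.14642473]
 [294.08925245 164.36635067]]
(540, 765, 3)
```

View pics/crop3.png

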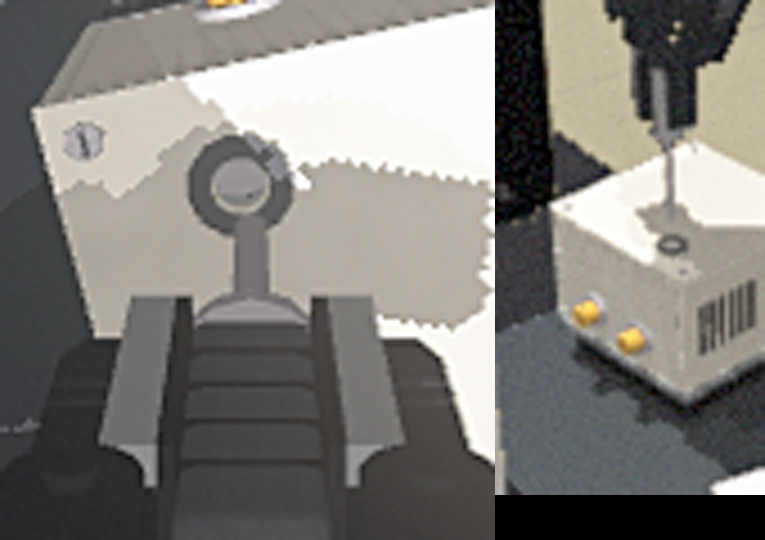

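The crop shows the ring and hole centred at about (241,187) and the rod on column 251, so the tip is about 1.5 mm too far along +tool y. I'll measure this numerically.

```bash
python3 - <<'E'
from h import *
im,m=load('w3');g=cv2.cvtColor(im,cv2.COLOR_BGR2GRAY)
print(g[196:236,298:332:1][:, :].tolist().__repr__() if 0 else '')
for r in range(196,238): print(r,' '.join('%3d'%v for v in g[r,300:330]))
sc,ms=load('s3');g=cv2.cvtColor(sc,cv2.COLOR_BGR2GRAY)
for r in range(138,170): print(r,' '.join('%3d'%v for v in g[r,286:302]))
E
```

```text
196 189 188 189 190 189 189 190 189 192 191 214 255 249 246 245 245 245 245 245 245 245 245 245 245 245 246 245 246 245 246
197 188 189 191 194 193 194 193 193 192 140 139 173 255 251 248 247 247 246 245 245 246 245 245 245 246 246 246 246 246 246
198 189 192 190 141 143 150 200 196 146 145 143 138 175 255 255 255 254 251 247 246 245 246 246 246 246 246 246 246 246 246
199 192 191 144 144 144 144 149 150 150 155 158 154 178 255 153 153 177 255 254 250 248 248 246 246 246 246 246 245 246 246
200 193 143 144 146 148 148 151 157 156  92  56  59  59  92 100 116 107 125 234 255 255 254 250 246 245 245 246 246 246 246
201 145 143 145 148 151 158 157  93  59  58  57  58  58  54  65 116 108 100 117 183 153 171 255 248 247 247 247 246 246 246
202 143 145 147 152 152  90  56  58  58  61  63  63  62  62  60  69 117 114 109 112 104 150 255 254 248 246 246 246 246 246
203 145 146 149 151 121  52  56  60  62  63  63  64  63  62  63  59  71 113  58  65 107  93 160 255 252 247 246 246 246 246
204 146 148 152 154  73  56  61  63  62  62  59  58  55  57  56  57  59  64  58  57  64 103  96 148 255 249 
[... 5583 characters left out ...]
 124 123 157 177 244
160 243 246 169 120 118 127 127 131 128 127 127 122 122 121 124 162
161 242 245 239 160 143 129 122 126 126 127 128 135 128 121 125 127
162 239 242 245 243 244 181  99  76  69  72 104 120 129 126 125 128
163 239 238 242 247 234 121  66  81  88  72  55  82 121 128 122 126
164 250 242 241 244 177  71  94 130 137 126  59  68 118 128 126 124
165 255 252 253 250 205  88  54  70  65  57  48  69 116 125 125 123
166 255 255 255 255 211 159 110  81  73  79 111 110 128 126 128 123
167 196 251 255 255 210 174 167 167 134 159 136 129 126 127 124 126
168 124 166 205 207 177 171 173 179 169 175 165 166 170 134 130 128
169 124 129 137 136 145 160 172 176 171 162 155 160 172 137 122 127
```

Emit:
apply_moves --pt "1.2 -1.7 3 0" --pt "0 0 5 0" --pt "0 0 1 0" --pt "0 0 0 0"

```text
time: 6.22
tool_pos: [0.5163, -0.2913, 0.1691]
ee_rot: [-2.799, -1.427, 0.0]
ft_force: [-0.1, -0.5, -0.9]
grip_width: 0.0135
finger_force: 48.8
```

```bash
python3 - <<'E'
from h import *
im,m=snap('wrist','w4');sc,ms=snap('scene','s4');s=robot.sense();print(s['tool_pos'],s['ft_force'],s['time'])
M=R.from_rotvec(s['ee_rot']).as_matrix()
tp=s['tool_pos']+M@[0,0,.0676]
print('tip exp',tp,proj(m,[tp,[tp[0],tp[1],.098]]),proj(ms,[tp,[tp[0],tp[1],.098]]))
g=cv2.cvtColor(im[:,:,::-1],cv2.COLOR_BGR2GRAY)
for r in range(196,238): print(r,' '.join('%3d'%v for v in g[r,298:332]))
g=cv2.cvtColor(sc[:,:,::-1],cv2.COLOR_BGR2GRAY)
for r in range(146,170): print(r,' '.join('%3d'%v for v in g[r,286:302]))
E
```

```text
[ 0.51648136 -0.2913991   0.16934276] [-0.42301255  0.57207832 -1.00853645] 6.325
tip exp [ 0.51648742 -0.29140118  0.10174276] [[313.8726359  217.69030659]
 [313.89430608 215.96040332]] [[293.75151849 163.14176164]
 [293.79785781 164.52169022]]
196 186 187 187 187 188 187 187 188 186 184 210 255 255 255 255 254 246 245 244 244 244 245 244 244 244 244 244 244 244 244 245 244 244 245
197 186 187 187 186 187 187 188 190 191 185 161 255 255 193 209 255 250 246 245 245 244 244 244 244 244 244 244 245 244 244 244 244 245 244
198 186 187 187 187 188 188 189 195 192 141 137 161 201 135 137 173 255 250 245 245 244 244 244 244 244 244 244 244 244 244 245 244 245 245
199 187 187 187 187 188 191 189 140 144 142 143 140 146 142 140 135 171 254 247 245 244 244 244 244 244 244 245 245 245 244 244 245 245 245
200 187 186 187 189 193 191 142 141 144 144 145 146 145 146 145 140 163 255 251 246 244 244 244 245 244 244 244 244 244 244 245 244 244 245
201 188 187 190 189 139 144 141 144 145 144 146 147 147 146 146 143 139 174 255 250 246 244 244 244 244 245 245 244 245 244 245 244 245 245
202 188 190 18
[... 5957 characters left out ...]
 119 118 170 247 251
160 246 243 150 122 122 125 111 103 110 125 125 125 123 124 163 164
161 244 246 169 132 126 124 125 116 109 129 131 130 125 122 119 122
162 240 245 242 244 164  91  80  64  67  74 103 122 131 128 122 123
163 239 240 246 252 221  92  65  76  86  66  54  87 124 124 124 125
164 238 239 241 249 165  63 103 133 140 121  65  61 117 125 127 123
165 254 244 245 247 146  51  50  74  67  57  50  73 121 126 124 124
166 255 255 255 200 128 116  98  82  70  62 108 123 127 123 125 128
167 190 252 255 203 165 167 132 118 125 122 126 132 127 127 124 127
168 129 164 207 165 169 173 172 172 167 167 169 171 136 128 131 132
169 123 127 144 133 149 160 172 177 174 160 150 156 133 128 124 125
```

Emit:
apply_moves --pt "0.3 -0.7 0 0" --pt "0 0 1.5 0" --pt "0 0 1.5 0" --pt "0 0 0 0"

```text
time: 6.82
tool_pos: [0.5159, -0.2906, 0.1661]
ee_rot: [-2.799, -1.427, 0.0]
ft_force: [-0.2, 0.7, -0.9]
grip_width: 0.0132
finger_force: 48.8
```

```bash
cat > tipchk.py <<'E'
from h import *
import sys
f=sys.argv[1]
im,m=snap('wrist','w'+f);sc,ms=snap('scene','s'+f);s=robot.sense();print(s['tool_pos'],s['ft_force'],s['time'])
g=cv2.cvtColor(im[:,:,::-1],cv2.COLOR_BGR2GRAY)
for r in range(203,234): print(r,' '.join('%3d'%v for v in g[r,300:330]))
g=cv2.cvtColor(sc[:,:,::-1],cv2.COLOR_BGR2GRAY)
for r in range(150,168): print(r,' '.join('%3d'%v for v in g[r,288:300]))
E
python3 tipchk.py 5
```

```text
[ 0.51600874 -0.29067663  0.16622348] [ 0.01755584 -0.24357303 -0.57185952] 6.925
203 142 142 141 145 140 143 144 144 145 144 145 147 146 146 144 138 161 255 250 245 244 243 244 244 244 244 244 244 244 244
204 143 143 143 143 143 144 144 145 145 144 146 146 147 146 145 142 137 174 255 250 246 244 244 244 244 245 244 245 244 244
205 144 144 145 143 143 143 146 146 146 145 146 150 153 154 150 150 147 140 177 255 252 246 244 244 245 245 245 245 245 245
206 144 144 143 144 145 144 145 146 146 149 152 149  69  95 128 126 125 121 115 162 255 254 249 247 247 245 245 244 244 244
207 142 143 143 144 145 145 146 149 151 156 157 102  48  57  62  60  61  58  53  61 160 232 255 255 254 248 244 245 245 245
208 144 145 143 144 144 147 150 155 156 101  56  57  57  60  59  59  58  60  58  53  61 119 182 150 170 254 247 246 245 245
209 144 143 144 144 146 150 151  98  53  56  55  58  60  61  62  62  63  63  62  61  57  63 115 101 146 255 253 247 245 245
210 143 142 144 145 148 150  94  53  55  58  60  61  61  62  60  61  61  60  61  61  61  57  65 102  88 157 255 251 246 245
211 142 143 144 146 148 11
[... 3061 characters left out ...]
 144 245 245 240 240 239
155 249 184 166 163 115 105 106 167 241 243 237 238
156 170 125 118 117 107 104 100 135 243 246 240 237
157 123 118 125 126 111 113 102 124 166 243 244 239
158 121 126 128 128 112 109 101 118 123 164 240 246
159 118 123 127 128 104 108 107 124 114 122 170 245
160 121 122 121 127 104 108 105 123 126 119 123 163
161 171 118 119 129 119 109 110 127 128 128 124 125
162 240 166 134  91  86 102 103  81 100 122 121 125
163 247 247 217 100  59  95 119  76  54  88 125 120
164 245 251 166  58  97 129 141 121  62  58 120 125
165 244 248 142  49  52  74  67  59  46  68 119 127
166 249 192 131 113 100  85  67  72 107 122 124 124
167 255 201 160 169 134 124 119 118 127 126 127 123
```

The tip now stands centred over the hole: rod column 315.5 against ring column 315.4, and the row agrees within a pixel. I'll lower it gently.

Emit:
apply_moves --pt "0 0 1 0" --pt "0 0 1 0" --pt "0 0 1 0" --pt "0 0 1 0" --pt "0 0 0.5 0" --pt "0 0 0 0"

```text
time: 7.68
tool_pos: [0.516, -0.2907, 0.1617]
ee_rot: [-2.799, -1.427, 0.0]
ft_force: [0.6, -0.9, -0.4]
grip_width: 0.0135
finger_force: 48.8
```

Emit:
apply_moves --pt "0 0 0.7 0" --pt "0 0 0.7 0" --pt "0 0 0.6 0" --pt "0 0 0 0"

```text
time: 8.18
tool_pos: [0.516, -0.2907, 0.1597]
ee_rot: [-2.799, -1.427, 0.0]
ft_force: [0.2, -0.3, -0.0]
grip_width: 0.0135
finger_force: 48.8
```

Emit:
apply_moves --pt "0 0 1 0" --pt "0 0 1 0" --pt "0 0 0.5 0" --pt "0 0 0 0"

```text
time: 8.68
tool_pos: [0.516, -0.2907, 0.1572]
ee_rot: [-2.799, -1.427, 0.0]
ft_force: [-0.1, -1.0, -0.9]
grip_width: 0.0132
finger_force: 48.8
```

Emit:
apply_moves --pt "0 0 1 0" --pt "0 0 1 0" --pt "0 0 0 0"

```text
time: 9.05
tool_pos: [0.5159, -0.2906, 0.1552]
ee_rot: [-2.799, -1.427, 0.0]
ft_force: [-0.2, -0.6, -0.3]
grip_width: 0.0134
finger_force: 48.8
```

Emit:
apply_moves --pt "0 0 1 0" --pt "0 0 1 0" --pt "0 0 0 0"

```text
time: 9.43
tool_pos: [0.516, -0.2906, 0.1532]
ee_rot: [-2.799, -1.427, 0.0]
ft_force: [-0.1, 0.2, -0.6]
grip_width: 0.0137
finger_force: 48.8
```

Emit:
apply_moves --pt "0 0 1 0" --pt "0 0 1 0" --pt "0 0 0 0"

```text
time: 9.8
tool_pos: [0.5159, -0.2906, 0.1512]
ee_rot: [-2.799, -1.427, 0.0]
ft_force: [-0.8, -0.4, -0.4]
grip_width: 0.0134
finger_force: 48.8
```

Emit:
apply_moves --pt "0 0 1 0" --pt "0 0 1 0" --pt "0 0 0 0"

```text
time: 10.18
tool_pos: [0.5159, -0.2906, 0.1492]
ee_rot: [-2.799, -1.427, 0.0]
ft_force: [-0.5, -0.2, -0.6]
grip_width: 0.0138
finger_force: 48.8
```

Emit:
apply_moves --pt "0 0 1 0" --pt "0 0 1 0" --pt "0 0 0 0"

```text
time: 10.55
tool_pos: [0.5159, -0.2907, 0.1472]
ee_rot: [-2.799, -1.427, 0.0]
ft_force: [-0.0, 1.0, -1.1]
grip_width: 0.0135
finger_force: 48.8
```

Emit:
apply_moves --pt "0 0 1 0" --pt "0 0 1 0" --pt "0 0 0 0"

```text
time: 10.92
tool_pos: [0.516, -0.2906, 0.1452]
ee_rot: [-2.799, -1.427, 0.0]
ft_force: [-0.7, 1.4, -0.6]
grip_width: 0.0131
finger_force: 48.8
```

Emit:
apply_moves --pt "0 0 1 0" --pt "0 0 1 0" --pt "0 0 0 0"

```text
time: 11.3
tool_pos: [0.5162, -0.2908, 0.1441]
ee_rot: [2.798, 1.426, 0.001]
ft_force: [-1.8, 0.4, 5.6]
grip_width: 0.0137
finger_force: 49.8
```

Emit:
apply_moves --pt "0 0 1 0" --pt "0 0 1 0" --pt "0 0 0 0"

```text
time: 11.68
tool_pos: [0.5164, -0.2909, 0.1424]
ee_rot: [2.798, 1.426, 0.001]
ft_force: [-1.4, 0.4, 7.2]
grip_width: 0.0133
finger_force: 49.9
```

Emit:
apply_moves --pt "0 0 0.6 0" --pt "0 0 0 0"

```text
time: 11.92
tool_pos: [0.5165, -0.2909, 0.1419]
ee_rot: [2.798, 1.426, 0.001]
ft_force: [-1.1, 0.5, 7.0]
grip_width: 0.0135
finger_force: 49.9
```

Emit:
apply_moves --pt "0 0 0.5 0" --pt "0 0 0 0"

```text
time: 12.18
tool_pos: [0.5166, -0.291, 0.1415]
ee_rot: [2.798, 1.426, 0.002]
ft_force: [-1.1, 0.9, 6.4]
grip_width: 0.0132
finger_force: 49.9
```

Emit:
apply_moves --pt "0 0 0.5 0" --pt "0 0 0 0"

```text
time: 12.42
tool_pos: [0.5166, -0.291, 0.141]
ee_rot: [2.798, 1.426, 0.002]
ft_force: [-1.9, 0.6, 7.6]
grip_width: 0.0129
finger_force: 49.9
```

Emit:
apply_moves --pt "0 0 0.5 0" --pt "0 0 0 0"

```text
time: 12.68
tool_pos: [0.5168, -0.291, 0.1402]
ee_rot: [2.797, 1.426, 0.002]
ft_force: [-0.4, 0.6, 5.2]
grip_width: 0.0133
finger_force: 49.4
```

```bash
python3 - <<'E'
from h import *
im,m=snap('top','t6'); a,_=load('top0'); print(robot.sense()['ft_force'])
for r in (162,166,170): print(r,cv2.cvtColor(a,7 if 0 else cv2.COLOR_BGR2GRAY)[r,412:450].tolist(),'\n   ',cv2.cvtColor(im[:,:,::-1],cv2.COLOR_BGR2GRAY)[r,412:450].tolist())
E
```

```text
[0.0738208  0.22398983 4.27711661]
162 [249, 250, 249, 246, 233, 247, 246, 235, 246, 249, 249, 247, 245, 240, 222, 199, 180, 165, 158, 152, 149, 147, 149, 149, 147, 149, 149, 148, 146, 146, 149, 147, 148, 147, 146, 148, 147, 147] 
    [108, 108, 110, 107, 110, 107, 106, 102, 104, 100, 104, 100, 103, 97, 97, 96, 93, 90, 85, 88, 80, 83, 79, 77, 70, 69, 105, 134, 128, 96, 46, 33, 61, 82, 94, 120, 141, 142]
166 [250, 246, 233, 245, 250, 230, 130, 67, 84, 109, 131, 166, 209, 228, 238, 245, 245, 246, 246, 243, 236, 202, 159, 148, 146, 147, 147, 148, 151, 147, 151, 147, 148, 145, 150, 146, 146, 150] 
    [107, 109, 112, 105, 105, 105, 103, 102, 101, 101, 98, 98, 96, 94, 95, 89, 87, 86, 86, 85, 80, 72, 72, 67, 79, 97, 90, 61, 47, 45, 50, 77, 97, 119, 136, 139, 143, 139]
170 [243, 241, 250, 247, 161, 61, 41, 37, 40, 46, 54, 81, 109, 111, 90, 81, 84, 92, 114, 122, 138, 149, 147, 148, 148, 145, 148, 146, 150, 146, 148, 149, 148, 148, 146, 147, 149, 150] 
    [108, 104, 106, 103, 104, 103, 101, 95, 97, 98, 97, 94, 93, 95, 86, 88, 86, 85, 78, 75, 77, 70, 60, 49, 36, 40, 48, 45, 51, 72, 91, 100, 111, 134, 142, 142, 143, 141]
```

```bash
python3 - <<'E'
from h import *
im,m=snap('scene','s6'); a,_=load('s5'); w,_=snap('wrist','w6'); 
d=cv2.absdiff(im[:,:,::-1],a).max(2)[140:165,315:345]; print((d>40).sum(),np.argwhere(d>40).min(0) if (d>40).any() else '',np.argwhere(d>40).max(0) if (d>40).any() else '')
i=cv2.resize(im[120:200,260:350,::-1],None,fx=4,fy=4,interpolation=2);j=cv2.resize(a[120:200,260:350],None,fx=4,fy=4,interpolation=2)
cv2.imwrite('pics/c6.png',np.hstack([j,i]))
E
```

```text
140 [4 0] [24 20]
```

View pics/c6.png

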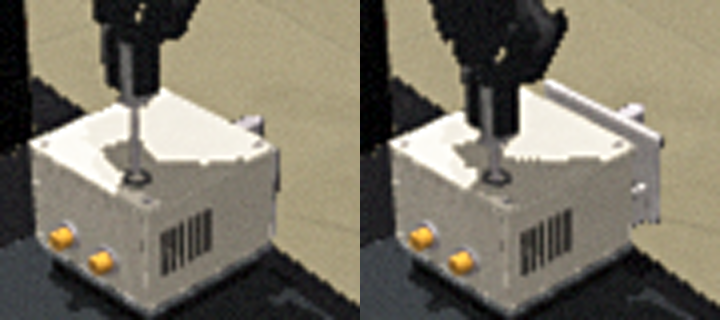

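The tray has sprung out: the right half of the picture shows the panel standing away from the box. Now I withdraw the pin and return it.

Emit:
apply_moves --pt "0 0 -4 0" --pt "0 0 -10 0" --pt "0 0 -15 0" --pt "0 0 -13 0" --pt "0 0 0 0"

```text
time: 13.45
tool_pos: [0.5169, -0.2912, 0.1828]
ee_rot: [2.797, 1.426, 0.002]
ft_force: [0.0, 0.4, -0.8]
grip_width: 0.0131
finger_force: 48.8
```

```bash
python3 - <<'E'
from h import *
s=robot.sense();print(s['tool_pos'],s['ft_force'])
togo([.3962,-.1793,.130],np.radians(-36))
im,m=snap('scene','s7');g=cv2.cvtColor(im,cv2.COLOR_RGB2GRAY)
E
```

```text
[ 0.51688962 -0.29120034  0.18284731] [ 0.0372854   0.37520224 -0.81917467]
shift [  19.6 -163.5   52.4] turn 0.00024714624527932827 tilt [ 0.0023 -0.0013 -1.    ]
```

Emit:
apply_moves --pt "2 -16 -0.5 0" --pt "4.5 -38 0 0" --pt "5 -40 0 0" --pt "4.5 -40 0 0" --pt "2.5 -21 0 0" --pt "1.1 -8.5 13 0" --pt "0 0 20 0" --pt "0 0 15 0" --pt "0 0 5 0" --pt "0 0 0 0"

```text
time: 14.75
tool_pos: [0.3952, -0.1788, 0.1282]
ee_rot: [-2.798, -1.426, 0.001]
ft_force: [-0.8, -0.1, -0.3]
grip_width: 0.0133
finger_force: 48.9
```

```bash
python3 - <<'E'
from h import *
im,m=snap('wrist','w8');s=robot.sense();print(s['tool_pos'],s['ft_force'],s['time'])
sc,_=snap('scene','s8')
M=R.from_rotvec(s['ee_rot']).as_matrix()
print(proj(m,[s['tool_pos']+M@[0,0,z] for z in(.0676,.0738)]))
i=cv2.resize(im[180:250,270:360,::-1],None,fx=6,fy=6,interpolation=2);j=cv2.resize(sc[190:255,295:355,::-1],None,fx=4,fy=6,interpolation=2)
o=np.zeros((420,i.shape[1]+j.shape[1],3),np.uint8);o[:,:i.shape[1]]=i;o[:j.shape[0],i.shape[1]:]=j
cv2.imwrite('pics/c8.png',(255*(o/255.)**.6).astype(np.uint8)); print(o.shape)
E
```

```text
[ 0.3955078  -0.17896665  0.1287237 ] [ 0.41418609 -0.96765461  0.07360911] 14.8
[[314.07989009 217.66345577]
 [314.11447435 214.82489363]]
(420, 780, 3)
```

View pics/c8.png

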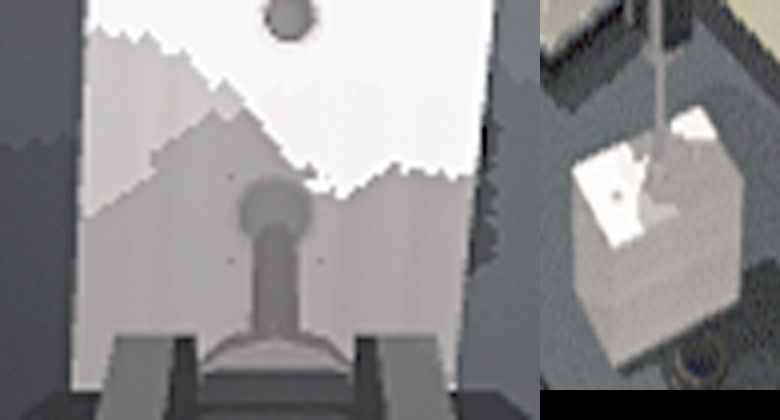

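The wrist crop shows the block's middle hole centred at about (275,213) and the rod on column 275, so y is aligned. The tip top is at row 222, which is near aligned in x. I'll lower it a little and measure again.

Emit:
apply_moves --pt "0.5 0 1 0" --pt "0 0 1 0" --pt "0 0 1 0" --pt "0 0 0 0"

```text
time: 15.35
tool_pos: [0.3955, -0.1783, 0.1257]
ee_rot: [-2.799, -1.427, 0.0]
ft_force: [0.5, 0.3, -1.2]
grip_width: 0.0132
finger_force: 48.9
```

```bash
python3 - <<'E'
from h import *
im,m=snap('wrist','w9');s=robot.sense();print(s['tool_pos'],s['ft_force'],s['time'])
g=cv2.cvtColor(im,cv2.COLOR_RGB2GRAY)
for r in range(206,236): print(r,' '.join('%3d'%v for v in g[r,302:330]))
E
```

```text
[ 0.39549243 -0.1783634   0.12570658] [-0.99258317  0.74178048 -0.16267969] 15.4
206 130 131 131 130 129 129 129 128 127 126 125 125 124 124 125 124 118 142 255 245 240 239 239 240 240 239 236 234
207 130 131 131 129 129 129 128 128 127 125 125 125 124 122 124 125 123 118 154 255 244 240 239 240 239 239 236 234
208 129 131 131 130 128 130 129 128 127 127 125 124 124 123 124 124 124 122 117 156 255 244 240 240 240 238 236 234
209 130 130 131 129 129 129 129 129 126 125 125 124 124 124 125 125 126 125 123 118 155 252 242 240 240 237 236 233
210 130 130 130 128 129 127  99 129 127 127 126 126 126 126 128 128 127 128 126 119 123 255 246 241 240 238 236 234
211 129 131 129 129 129 130 127 128 128 129 127 112 105 105 106 108 122 130 129 126 120 160 255 246 241 237 236 237
212 128 129 130 129 128 129 128 128 128 114  99  93  94  90  90  89  97 112 126 129 125 120 158 255 245 240 242 248
213 130 130 130 129 129 129 128 128 116  95  81  83  86  85  87  86  86  93 104 121 131 127 120 154 253 249 249 117
214 129 129 130 128 129 130 130 115  96  82  86  89  89  90  89  88  86  83  94 108 134 131
[... 1760 characters left out ...]
 123
230 128 127 127 128 126 125 124 124 125 124  58  67  68  71  72  70  64  69 135 130 129 128 127 126 121 121 121 123
231 127 126 126 126 126 125 124 124 126 125  58  66  70  71  70  68  65  69 135 130 127 130 128 125 123 121 121 122
232 129 127 126 125 125 126 124 124 124  99  60  67  70  70  70  69  64  69 136 129 127 128 127 125 123 120 122 123
233 128 126 126 127 124 126 125 124 125 100  59  67  69  69  70  69  64  70 138 130 128 129 127 125 121 119 123 124
234 132 129 126 127 126 126 126 129 128 104  61  66  68  76  68  68  64  71 142 136 132 130 128 125 121 120 125 128
235 100 133 127 126 127 131 129  91  95  84  64  69  69  69  70  68  67  66  83  85 120 138 132 126 122 121 123  95
```

Emit:
apply_moves --pt "0 0 1.5 0" --pt "0 0 1.5 0" --pt "0 0 1.5 0" --pt "0 0 1.5 0" --pt "0 0 1.5 0" --pt "0 0 1 0" --pt "0 0 0 0"

```text
time: 16.27
tool_pos: [0.3954, -0.1783, 0.1171]
ee_rot: [-2.799, -1.427, 0.0]
ft_force: [0.5, 0.9, -1.0]
grip_width: 0.0132
finger_force: 48.9
```

Emit:
apply_moves --pt "0 0 3 0" --pt "0 0 3 0" --pt "0 0 0 0"

```text
time: 16.65
tool_pos: [0.3953, -0.1782, 0.1109]
ee_rot: [-2.798, -1.427, 0.001]
ft_force: [-0.3, 0.0, -0.2]
grip_width: 0.013
finger_force: 48.9
```

Emit:
apply_moves --pt "0 0 5 0" --pt "0 0 5 0" --pt "0 0 5 0" --pt "0 0 5 0" --pt "0 0 5 0" --pt "0 0 4 0" --pt "0 0 2 0" --pt "0 0 0 0"

```text
time: 17.65
tool_pos: [0.3954, -0.1783, 0.0801]
ee_rot: [-2.799, -1.427, 0.0]
ft_force: [0.0, -0.7, 0.2]
grip_width: 0.0134
finger_force: 48.9
```

Emit:
apply_moves --pt "0 0 1 0" --pt "0 0 1 0" --pt "0 0 0 0"

```text
time: 18.02
tool_pos: [0.3955, -0.1783, 0.0782]
ee_rot: [-2.799, -1.427, 0.0]
ft_force: [-0.7, -0.5, -0.6]
grip_width: 0.0133
finger_force: 48.9
```

Emit:
apply_moves --pt "0 0 1 0" --pt "0 0 1 0" --pt "0 0 0 0"

```text
time: 18.4
tool_pos: [0.3955, -0.1783, 0.0761]
ee_rot: [-2.799, -1.427, 0.0]
ft_force: [0.5, 0.0, -0.4]
grip_width: 0.0134
finger_force: 48.9
```

Emit:
apply_moves --pt "0 0 1 0" --pt "0 0 0.5 0" --pt "0 0 0 0"

```text
time: 18.77
tool_pos: [0.3956, -0.1784, 0.0756]
ee_rot: [2.799, 1.427, 0.0]
ft_force: [-2.8, 1.6, 11.0]
grip_width: 0.0133
finger_force: 50.6
```

Emit:
apply_moves --pt "0 0 -1 0" --pt "0 0 0 0" --pt "0 0 0 0" --pt "0 0 0 0" --pt "0 0 0 0" --pt "0 0 0 0" --grip 0

```text
time: 19.52
tool_pos: [0.3955, -0.1784, 0.0757]
ee_rot: [-2.799, -1.427, 0.0]
ft_force: [0.3, 1.0, 0.3]
grip_width: 0.0854
finger_force: 0.0
```

Emit:
apply_moves --pt "0 0 -10 0" --pt "0 0 -25 0" --pt "0 0 -35 0" --pt "0 0 -35 0" --pt "0 0 -20 0" --pt "0 0 0 0"

```text
time: 20.27
tool_pos: [0.3968, -0.1789, 0.2027]
ee_rot: [2.796, 1.425, 0.004]
ft_force: [-0.1, -0.1, -0.9]
grip_width: 0.0852
finger_force: 0.0
```

```bash
python3 - <<'E'
from h import *
im,m=snap('wrist','w10');s=robot.sense();print(s['tool_pos'],s['ft_force'],s['time'])
t,mt=snap('top','t10'); sc,ms=snap('scene','s10')
i=cv2.resize(im[:,:,::-1],(480,300));j=cv2.resize(t[120:220,300:460,::-1],None,fx=3,fy=3);cv2.imwrite('pics/c10.png',np.vstack([i,j]))
# pull prediction: box centre from access hole actual insert (.516,-.2908), yaw 67deg
for yaw in(65,67,69):
    Q=R.from_euler('z',yaw,degrees=True).as_matrix()[:2,:2]; c=np.array([.516,-.2908])-Q@[.032,.022]
    g=c+Q@[-.052-.017-.025,0]; print(yaw,c,g,proj(m,[[*g,.070]]),proj(mt,[[*g,.070]]))
E
```

```text
[ 0.39595368 -0.17855733  0.20132286] [ 1.00066714 -0.00197074 -0.21060363] 20.325
65 [ 0.52241499 -0.32909945] [ 0.48268887 -0.41429238] [[508.76473055 321.31805602]] [[431.16561624 169.84164736]]
67 [ 0.52374771 -0.32885224] [ 0.48701898 -0.4153797 ] [[512.77689395 319.88139457]] [[431.54561522 167.91390348]]
69 [ 0.52507099 -0.32855867] [ 0.49138441 -0.41631523] [[516.7622028  318.32788089]] [[431.85531063 165.97434265]]
```

View pics/c10.png

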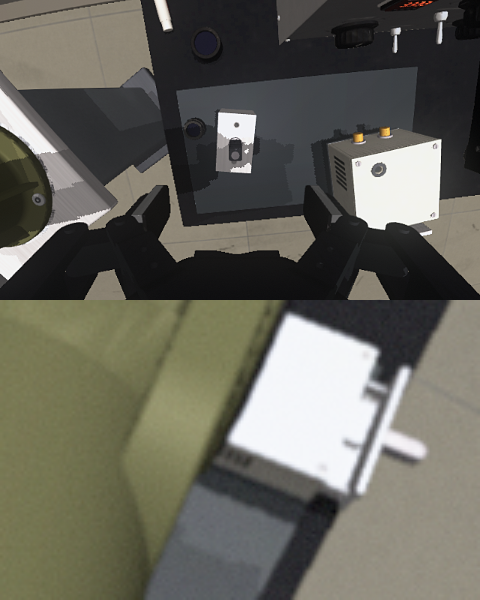

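The picture shows the pin standing home in the block's middle hole and the tray out. In the top crop the panel runs from (408,368) to (360,493), and the pull runs from about (385,440) to (428,456).

```bash
python3 - <<'E'
from h import *
t,m=load('t10');g=cv2.cvtColor(t,cv2.COLOR_BGR2GRAY)
sub=g[158:180,424:448]
for r in range(158,180): print(r,' '.join('%3d'%v for v in g[r,424:448]))
for p in [(436,142.7),(420,184.3)]: print('panel',plane(m,p,.095))
a,b=plane(m,(436,142.7),.095),plane(m,(420,184.3),.095); print(np.linalg.norm(a-b),np.degrees(np.arctan2(*(a-b)[1::-1])))
for p in [(428.3,166.7),(442.7,172)]: print('pull',plane(m,p,.081))
togo([.48,-.42,.2],np.radians(-23)); print(robot.sense()['joints'])
E
```

```text
158 200 119  95 146 226 246 233 173 145 141 141 143 138 143 142 139 146 143 139 145 142 144 144 144
159 163  94 104 174 241 243 221 160 139 143 141 143 144 139 145 143 141 144 141 142 142 144 143 143
160 139  91 120 201 243 237 189 147 142 143 144 145 142 142 141 143 142 144 139 144 143 140 144 141
161 120  92 150 230 243 226 166 142 142 142 140 143 140 144 142 141 141 143 139 140 144 141 141 141
162  97 107 179 242 241 207 158 141 139 140 141 141 146 141 143 139 140 144 144 142 142 143 142 144
163  94 136 218 244 240 218 195 169 156 146 145 141 140 143 140 145 141 143 140 141 143 141 142 144
164  98 166 238 246 242 233 230 221 204 186 161 149 146 139 141 145 140 142 142 142 138 142 143 144
165 113 187 246 246 242 243 242 241 239 230 209 191 164 153 143 146 142 145 138 143 141 139 140 140
166 140 224 247 244 241 244 246 244 243 241 237 229 213 200 182 162 144 145 139 142 143 141 138 144
167 168 239 245 230 229 239 244 243 243 244 241 240 236 234 226 207 179 148 145 143 142 142 140 138
168 201 244 237 175 169 200 223 235 241 243 242 241 240 239 239 233 219 180 148 139 143 141 140 143

[... 799 characters left out ...]

177 164 141 142 144 142 146 144 145 144 146 143 142 141 143 139 144 140 141 143 142 143 143 147 145
178 145 141 146 141 142 146 144 145 140 144 140 141 141 143 145 144 145 141 143 144 144 145 143 145
179 142 140 143 144 143 144 145 144 143 144 144 145 144 144 141 144 143 142 144 145 140 141 143 142
panel [ 0.53678161 -0.42173305  0.095     ]
panel [ 0.44546484 -0.38205412  0.095     ]
0.09956490459703918 -23.4858967860142
pull [ 0.48708051 -0.40550399  0.081     ]
pull [ 0.47510293 -0.43641313  0.081     ]
shift [-145.8  210.9   -0.3] turn -0.22660354633225044 tilt [-1.1e-03  5.0e-04 -1.0e+00]
[-4.23650477e-01  2.53579897e-02 -4.92220550e-01  1.05441151e+00
  3.65559461e-05  1.77517498e+00]
```

Emit:
apply_moves --pt "-14 21 0 0" --pt "-28 43 0 0" --pt "-28 43 0 0" --pt "-28 43 0 0" --pt "-28 43 0 0" --pt "-15.5 22 0 0" --pt "0 0 15 -0.113" --pt "0 0 16 -0.113" --pt "0 0 0 0" --pt "0 0 0 0"

```text
time: 21.68
tool_pos: [0.4862, -0.419, 0.1694]
ee_rot: [-2.621, -1.73, 0.0]
ft_force: [-0.2, -0.9, -0.2]
grip_width: 0.0852
finger_force: 0.0
```

```bash
python3 - <<'E'
from h import *
im,m=snap('wrist','w11');s=robot.sense();print(s['tool_pos'],s['ee_rot'],s['time'])
# hole seen?
Q=R.from_euler('z',67,degrees=True).as_matrix()[:2,:2]
print('pull pred',proj(m,[[*(np.array([.4865,-.418])+Q@[d,0]),.081] for d in(-.017,0,.017)]),'hole',proj(m,[[.516,-.2908,.0985]]))
p=proj(m,[[.4865,-.418,.081]])[0].astype(int)
g=cv2.cvtColor(im,cv2.COLOR_RGB2GRAY)
for r in range(p[1]-50,p[1]+50,4): print(r,' '.join('%3d'%v for v in g[r,p[0]-32:p[0]+34:2]))
E
```

```text
[ 0.48646425 -0.41918336  0.16996768] [2.62128397e+00 1.73134094e+00 3.79497439e-05] 21.725
pull pred [[313.55840051 227.9307853 ]
 [313.46664025 207.05145598]
 [313.37206008 185.31236806]] hole [[275.1410655   12.01903036]]
157 242 242 243 243 243 243 243 243 243 243 243 243 243 243 248 163 252 243 243 243 243 243 243 243 243 243 243 243 243 243 243 243 243
161 242 242 242 242 242 242 243 243 243 243 243 243 243 243 246 174 250 243 242 243 243 243 243 243 242 243 243 243 243 243 243 243 242
165 170 183 255 251 246 245 244 244 244 244 244 245 244 245 245 247 248 245 244 244 244 245 244 244 245 245 244 244 244 244 244 244 244
169  97  98  98  98  96  97 100  98  99  99  99 101  99 100 101 100 100 100 100  99 100 100 102 101 101 102 100 100 100 100 100  99 100
173 100 100 101 101 100 101 102 105 106 106 101 107 106 106 106 106 106 106 108 106 108 107 106 108 107 107 107 107 108 102 107 106 102
177 101 101 101 101 102 100 102 100 106 106 106 102 106 107 102 108 106 101 107 106 106 103 103 107 101 106 107 101 107 106 104 102 102
181 107  95 107 106 106  96  97 107  94 128 138 127 115 127
[... 1824 characters left out ...]
 132 133 135 134 135
237 135 131 133 133 132 133 131 132 134 135 136 132 134 133 133 133 132 133 133 134 134 133 133 133 132 133 132 133 134 134 135 133 133
241 133 135 132 133 134 133 133 132 134 131 132 133 134 132 133 132 133 133 135 134 135 131 133 135 132 133 133 133 133 134 135 134 134
245 132 132 133 130 132 132 131 134 135 134 134 132 134 133 133 134 132 134 134 132 132 134 134 134 131 132 132 134 133 134 133 135 134
249 133 130 132 132 132 129 129 131 132 133 132 134 131 133 131 131 131 133 131 131 130 133 133 133 131 132 134 135 132 132 133 134 134
253 131 132 133 134 134 132 131 130 131 132 134 131 133 131 131 130 132 130 130 131 132 132 131 130 133 134 133 133 132 133 132 128 129
```

Emit:
apply_moves --pt "-2 -0.9 5 0" --pt "0 0 20 0" --pt "0 0 30 0" --pt "0 0 30 0" --pt "0 0 17 0" --pt "0 0 7 0" --pt "0 0 0 0"

```text
time: 22.6
tool_pos: [0.4849, -0.4208, 0.061]
ee_rot: [2.62, 1.733, 0.0]
ft_force: [-0.0, -0.5, 0.4]
grip_width: 0.0853
finger_force: 0.0
```

Emit:
apply_moves --pt "0 0 0 0" --pt "0 0 0 0" --pt "0 0 0 0" --pt "0 0 0 0" --pt "0 0 0 0" --pt "0 0 0 0" --pt "0 0 0 0" --grip 1 --grip_force 30

```text
time: 23.48
tool_pos: [0.4842, -0.4206, 0.061]
ee_rot: [-2.62, -1.733, 0.001]
ft_force: [-4.4, 1.7, 5.7]
grip_width: 0.0115
finger_force: 33.3
```

Emit:
apply_moves --pt "-2 0 0 0" --pt "-2 0 0 0" --pt "-2 0 0 0" --pt "-2 0 0 0" --pt "-2 0 0 0" --pt "-2 0 0 0" --pt "0 0 0 0"

```text
time: 24.35
tool_pos: [0.4796, -0.4314, 0.061]
ee_rot: [-2.62, -1.733, 0.0]
ft_force: [-3.9, 2.8, 5.7]
grip_width: 0.0112
finger_force: 33.3
```

Emit:
apply_moves --pt "-1 0 0 0" --pt "-1 0 0 0" --pt "0 0 0 0"

```text
time: 24.72
tool_pos: [0.4789, -0.4331, 0.061]
ee_rot: [-2.619, -1.733, 0.0]
ft_force: [-3.5, 2.0, 5.1]
grip_width: 0.0115
finger_force: 33.3
```

Emit:
apply_moves --pt "-1 0 0 0" --pt "-1 0 0 0" --pt "-1 0 0 0" --pt "0 0 0 0"

```text
time: 25.22
tool_pos: [0.4777, -0.4359, 0.061]
ee_rot: [-2.62, -1.733, 0.0]
ft_force: [-3.8, 2.2, 5.8]
grip_width: 0.0116
finger_force: 33.3
```

Emit:
apply_moves --pt "-1 0 0 0" --pt "-1 0 0 0" --pt "0 0 0 0"

```text
time: 25.6
tool_pos: [0.4769, -0.4377, 0.061]
ee_rot: [-2.62, -1.733, 0.0]
ft_force: [-3.6, 3.1, 5.7]
grip_width: 0.0118
finger_force: 33.3
```

Emit:
apply_moves --pt "-1 0 0 0" --pt "-1 0 0 0" --pt "0 0 0 0"

```text
time: 25.98
tool_pos: [0.4761, -0.4396, 0.0609]
ee_rot: [-2.619, -1.733, 0.0]
ft_force: [-3.1, 2.2, 5.7]
grip_width: 0.0114
finger_force: 33.3
```

Emit:
apply_moves --pt "-1 0 0 0" --pt "-1 0 0 0" --pt "0 0 0 0"

```text
time: 26.35
tool_pos: [0.4753, -0.4414, 0.061]
ee_rot: [-2.619, -1.733, 0.0]
ft_force: [-3.4, 2.5, 6.3]
grip_width: 0.0115
finger_force: 33.3
```

Emit:
apply_moves --pt "-1 0 0 0" --pt "-1 0 0 0" --pt "0 0 0 0"

```text
time: 26.72
tool_pos: [0.4749, -0.4425, 0.0609]
ee_rot: [-2.618, -1.733, -0.002]
ft_force: [-3.3, 5.3, 6.2]
grip_width: 0.0117
finger_force: 33.5
```

Emit:
apply_moves --pt "-0.7 0 0 0" --pt "-0.7 0 0 0" --pt "0 0 0 0"

```text
time: 27.1
tool_pos: [0.4749, -0.4425, 0.0609]
ee_rot: [-2.617, -1.733, -0.005]
ft_force: [-1.2, 9.3, 7.4]
grip_width: 0.0113
finger_force: 33.6
```

Emit:
apply_moves --pt "1.2 0 0 0" --pt "0 0 0 0"

```text
time: 27.35
tool_pos: [0.4749, -0.4425, 0.0609]
ee_rot: [-2.618, -1.733, -0.002]
ft_force: [-3.0, 5.4, 5.8]
grip_width: 0.0115
finger_force: 33.4
```

Emit:
apply_moves --pt "0 0 0 0" --pt "0 0 0 0" --pt "0 0 0 0" --pt "0 0 0 0" --pt "0 0 0 0" --grip 0

```text
time: 27.98
tool_pos: [0.4749, -0.4439, 0.0607]
ee_rot: [2.62, 1.733, -0.0]
ft_force: [-0.7, 0.5, 0.7]
grip_width: 0.0856
finger_force: 0.0
```

Emit:
apply_moves --pt "0 0 -10 0" --pt "0 0 -25 0" --pt "0 0 -35 0" --pt "0 0 -35 0" --pt "0 0 -15 0" --pt "0 0 0 0" --pt "0 0 0 0"

```text
time: 28.85
tool_pos: [0.4743, -0.4433, 0.1792]
ee_rot: [-2.618, -1.732, 0.001]
ft_force: [-0.8, -0.4, 0.2]
grip_width: 0.0854
finger_force: 0.0
```

```bash
python3 - <<'E'
from h import *
im,m=snap('wrist','w12');s=robot.sense();print(s['tool_pos'],s['ft_force'],s['grip_width'],s['time'])
g=cv2.cvtColor(im,cv2.COLOR_RGB2GRAY)
M=R.from_rotvec(s['ee_rot']).as_matrix()
p=s['tool_pos'].copy();p[2]=.081
print('expect pull ends (if at stop)',proj(m,[p+M@[d,0,0] for d in(-.017+.002,.017+.002)]))
print([int(v) for v in g[150:250:2,314]])
a,_=load('s10');sc,_=snap('scene','s12');d=cv2.absdiff(sc[:,:,::-1],a).max(2)>40
n,l,st,c=cv2.connectedComponentsWithStats(d.astype(np.uint8)); print([x.tolist() for x in st[1:] if x[4]>8])
b,_=load('scene0');d=cv2.absdiff(sc[:,:,::-1],b).max(2)>50
n,l,st,c=cv2.connectedComponentsWithStats(d.astype(np.uint8)); print([x.tolist() for x in st[1:] if x[4]>8])
E
```

```text
[ 0.47413089 -0.4431554   0.17887117] [ 0.28689489 -0.25296955 -0.79820659] 0.08530389374664815 28.9
expect pull ends (if at stop) [[313.63386198 222.40887783]
 [313.56025459 181.23455322]]
[205, 206, 177, 207, 203, 248, 160, 101, 103, 105, 104, 105, 119, 247, 242, 244, 234, 233, 232, 232, 247, 97, 106, 106, 105, 104, 105, 105, 104, 105, 108, 102, 102, 103, 99, 137, 133, 134, 132, 133, 131, 132, 135, 130, 133, 133, 131, 130, 130, 135]
[[299, 0, 64, 172, 5049], [352, 0, 10, 15, 46], [396, 0, 141, 400, 27019], [505, 0, 135, 300, 18888], [540, 2, 6, 13, 59], [354, 20, 6, 6, 23], [321, 44, 8, 8, 20], [554, 79, 6, 5, 20], [344, 83, 4, 4, 13], [321, 198, 8, 5, 24], [324, 209, 23, 18, 188], [618, 213, 10, 6, 28], [608, 231, 20, 6, 44], [339, 236, 38, 16, 236], [467, 241, 44, 85, 302], [495, 246, 6, 5, 12], [462, 273, 29, 12, 75], [527, 279, 5, 6, 10], [513, 288, 39, 47, 919], [604, 291, 36, 63, 686], [506, 327, 5, 7, 12], [571, 328, 11, 10, 59], [605, 373, 14, 13, 58], [537, 379, 4, 4, 9]]
[[310, 0, 53, 115, 3627], [396, 0, 46, 213, 5078], [519, 0, 27, 114, 1285], [555, 0, 11, 16, 82], [585, 0, 13, 55, 389], [548, 12, 42, 200, 2818], [562, 15, 4, 5, 10], [563, 34, 4, 7, 14], [564, 56, 4, 5, 10], [565, 62, 4, 6, 10], [566, 71, 3, 5, 9], [475, 77, 2, 20, 21], [506, 114, 31, 129, 1655], [313, 137, 25, 11, 58], [468, 145, 6, 6, 12], [319, 149, 7, 5, 16], [328, 162, 10, 6, 17], [483, 166, 2, 11, 12], [562, 186, 6, 4, 12], [435, 191, 12, 44, 87], [486, 200, 1, 9, 9], [558, 204, 14, 11, 39], [554, 212, 23, 62, 817], [573, 216, 4, 3, 9], [418, 220, 14, 76, 290], [478, 227, 11, 7, 20], [594, 235, 14, 23, 93], [444, 239, 3, 22, 43], [452, 244, 5, 4, 13], [449, 245, 27, 30, 331], [529, 248, 23, 52, 161], [499, 278, 11, 28, 51], [635, 292, 5, 7, 23], [414, 298, 66, 101, 1242], [514, 301, 31, 22, 237], [605, 338, 9, 19, 90], [606, 373, 5, 6, 9], [614, 383, 5, 7, 9]]
```

```bash
python3 -c "
from station import robot
print(robot.job_done())"
```

```text
the job is handed in; nothing more can be done
None
```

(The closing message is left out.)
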